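# Fetch the spare-parts box from behind the bottle

### The arm

A 7-joint arm with a two-finger parallel gripper is mounted at the origin on the work surface. World frame = base frame: x ahead of the robot, y to its left, z up, the work surface at z = 0. Lengths are in m, angles in rad, forces in N, time in s.
With the tool pointing down it reaches from about 0.425 to 0.875 m from the base axis. Payload 4.7 kg.
Tool frame: the origin (TCP) lies at the very end of the fingers, on their centre line; the grasp point (between the pads) lies 19 mm behind it; x points along the fingers, z is the direction in which the jaws open and shut, and the axes are right-handed (so a half turn about x gives the same grasp; the last joint's range is limited). The gripper opens to 87 mm and grips with 3 to 60 N. Pads are 19 mm wide; open, the fingers measure 117 mm over their backs; the gripper's body (75 mm by 190 mm) begins 51 mm behind the grasp point.
Start: joints at [1.282, 0.321, -0.07, 1.45, 0.023, 1.371, -0.057], TCP at [0.194, -0.62, 0.223] pointing down, gripper open.
Joint ranges: [-2.86, 2.86], [-0.3, 2.09], [-1.38, 1.24], [0.06, 2.45], [-1.56, 4.7], [0.09, 2.05], [-2.69, 2.69]. Speed limits (rad/s): [2.57, 2.57, 3.14, 3.14, 3.14, 3.14, 3.14].

### API

Orientations are given as a rotation vector (axis times angle).
In Python, from bench import * gives the robot as it stands.
- The arm moves only by the shell command python3 -m handwheel 'ROWS' [OPENING] [FORCE]. ROWS is JSON, a list of rows, each an object with "xyz": the shift along the world's x, y, z in cm, a list of three; "angular": the turn, a rotation vector about the world's x, y, z in degrees, a list of three. A call has 1 to 5 rows; each row shifts and turns the pose as measured when the row begins; what a row does not reach is not made up. A row lasts 1/12 s, in which the tool goes at most 41.7 mm and 7.16 degrees, less where a joint would pass 70% of its speed; a pose out of reach is approached as far as the arm can. A call with a gripper value outside its range is refused whole. OPENING is the finger opening in cm, from 0 to 8.7, set as the call begins (- or left out, the last holds). The fingers move at their own pace and stop on an object; FORCE is the grip in N (left out, the last holds). Time passes only in rows, so rows that do not move let the fingers close. It gives the time, the measured TCP pose, the force and the opening at its end, in the units of the state.
- get_state(): the state, without advancing time (a new reading comes with each control period).
- get_image(name): name is "side" or "top" or "wrist"; returns a dict with "pixels" (480x640x3 uint8, blue, green, red), "K" (3x3 intrinsics, pixels), "cam_to_world" (4x4, takes a point from camera to world coordinates). Camera axes: x right, y down, z forward; pixel columns grow to the right and rows downward; lengths in m; the calibration is good to about 2 mm. A picture is of the moment at which its call begins. There is no depth.
- close_job(): hands the job in, once; it reports no verdict.
The state is a dict: "time": time; "joint_positions": joint angles; "qd": joint speeds; "joint_torque": joint torques, N m; "position": TCP position; "tool_rot": TCP orientation; "ft_force": force on the tool from outside, world axes, zero at the start; "torque": the same for the moment, N m; "grip_width": opening from 0.0 (shut) to 1.0 (fully open).
Only numpy, scipy, OpenCV 4.12 (cv2) and the standard library are available. Lean on these libraries where they do the work, as an engineer would, in place of code of your own. Each camera call takes 0.05 s, during which the arm holds its last target.

### The job

Two aluminium bays stand on the bench, each with a white bottle in front and a small box behind it. In the bay with the orange box, lift out the bottle standing in front of it and stand it upright on the grey mat; then take the orange spare-parts box out and stand it upright inside the yellow tray. Set both down without dropping or tipping them, and let go.

Things in the scene. Friction and masses are not known exactly. Their poses are not given: they have to be found in the camera images.
- front_bottle: White lab bottle in front of (nearer the robot than) the orange box, about 11 mm from it. Body 58 mm across, shoulder from 70 mm, blue cap 38 mm across from 92 to 118 mm (its top) above the origin: clear above bay walls and box. About 0.2 kg. Origin: centre of underside, z up, yaw arbitrary. A twin stands in the other bay, 110 mm or more to the side.
- spare_box: Orange box, 36 (x) by 62 (y) by 70 (z) mm, 0.14 kg. Origin: centre of underside; z up; x along its bay, away from the robot. Bay: channel 72 mm wide inside, walls 6 mm thick, tops 74 mm above the bench, floor 4 mm; open ends with lips 10 (front) and 20 mm high, the back one 16 mm behind the box. Only 5 mm at each wall: grip across the 36 mm, once the bottle is gone. A green box is in the other bay.
- mat: Flat grey mat fixed to the bench, 150 by 150 mm, 4 mm thick, to one side of the bays. Origin: centre of its underside, z up; its top is 4 mm above the origin. It may lie to the left or to the right, with the tray on the other side.
- tray: Shallow yellow square tray fixed to the bench, 134 by 134 mm outside, walls 5 mm thick and 18 mm high in all, floor 5 mm thick, inside 124 by 124 mm. Origin: centre of its underside, z up. The box stands inside it at any yaw.
Mind the look-alikes: they are no part of the job. Leave any black look-alike of the front_bottle alone.

How it is judged:
By the outcome, as a careful person would: the job done as asked, in the order asked, and still so for the second after the job is handed in, with the robot touching nothing.
It also fails if it takes over 69 s, if anything falls off the work surface, if the arm or the gripper's body presses on something with over 40 N, if the wrist force passes 120 N, or if a joint passes its speed limit or range.

## Working session

There is one attempt and no reset: what is moved stays moved. The work goes in short steps, Python scripts to look and compute and a shell command to move; the robot and the scene stay as the last step left them, time stands still between calls to the robot, and variables do not carry over. Pictures are saved under pics/ and viewed, and the job is handed in when it is done.

```bash
mkdir -p pics; ls; python3 - <<'E'
from bench import *
import cv2
print(get_state())
for n in ("side","top","wrist"):
    d=get_image(n); cv2.imwrite(f"pics/a_{n}.png",d["pixels"]); print(n,d["K"].round(1).tolist(),d["cam_to_world"].round(3).tolist())
E
```

```text
pics
{'time': 0.0, 'joint_positions': array([ 1.28208587,  0.32182182, -0.07008297,  1.45166356,  0.02260303,
        1.37075073, -0.05687782]), 'qd': array([-6.14358797e-04,  1.17319454e-03,  1.67714177e-04,  1.40701861e-04,
        6.08956655e-04, -8.24488637e-05, -6.31053330e-04]), 'joint_torque': array([-2.76991696e-04, -4.91295326e+01, -4.04038550e-01, -3.12532139e+01,
       -6.40063081e-02,  4.35277924e-02,  1.67556700e-04]), 'position': array([ 0.19362495, -0.61993359,  0.22146797]), 'tool_rot': array([ 0.98432927,  1.33898192, -0.98263816]), 'ft_force': array([-0.30297735,  0.26014931, -0.01425114]), 'torque': array([-0.01130118,  0.00683257,  0.02328067]), 'grip_width': 0.99944743908627}
side [[563.3, 0.0, 327.3], [0.0, 563.3, 242.3], [0.0, 0.0, 1.0]] [[-0.918, -0.299, 0.26, 0.226], [-0.397, 0.685, -0.612, 0.732], [0.005, -0.664, -0.747, 0.908], [0.0, 0.0, 0.0, 1.0]]
top [[434.5, 0.0, 315.7], [0.0, 434.5, 237.7], [0.0, 0.0, 1.0]] [[0.022, -0.982, 0.19, 0.392], [-1.0, -0.024, -0.009, 0.014], [0.014, -0.19, -0.982, 0.886], [0.0, 0.0, 0.0, 1.0]]
wrist [[419.3, 0.0, 320.2], [0.0, 419.3, 242.5], [0.0, 0.0, 1.0]] [[0.299, -0.924, -0.24, 0.259], [-0.954, -0.289, -0.075, -0.6], [-0.001, 0.252, -0.968, 0.384], [0.0, 0.0, 0.0, 1.0]]
```

View pics/a_top.png

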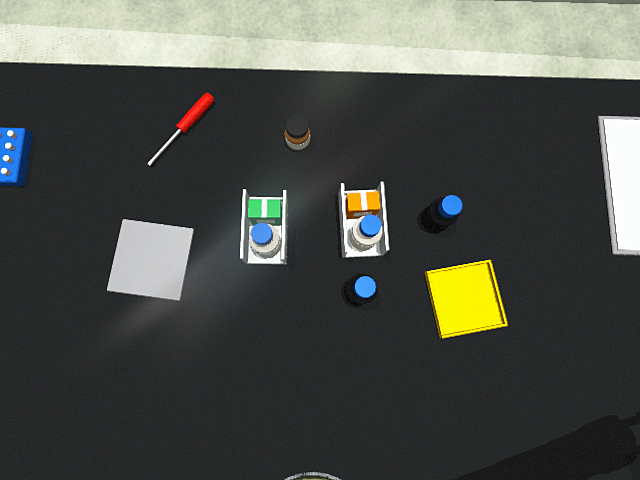

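View pics/a_side.png

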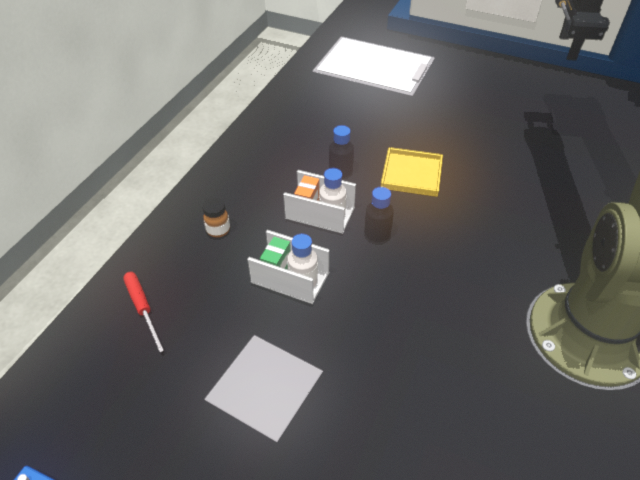

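View pics/a_wrist.png

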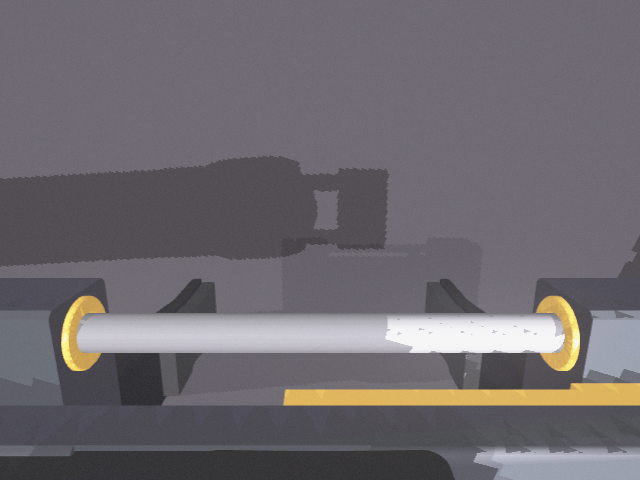

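Top view: the right bay holds the orange box (363,203) with a white bottle in front (cap 370,226). The left bay holds the green box (264,209) with the white twin (262,233). Black look-alikes stand at (362,288) and (447,208); the mat is at (151,260) and the tray at (467,298). The bottle at (370,226) fits the description. Next I'll confirm it in enlarged crops.

```bash
python3 - <<'E'
import cv2
t=cv2.imread("pics/a_top.png");s=cv2.imread("pics/a_side.png")
c=cv2.resize(t[170:320,320:520],None,fx=4,fy=4,interpolation=cv2.INTER_CUBIC);cv2.imwrite("pics/b_top.png",c)
c=cv2.resize(s[120:250,270:450],None,fx=4.4,fy=4.4,interpolation=cv2.INTER_CUBIC);cv2.imwrite("pics/b_side.png",c)
E
```

```text
(no output)
```

View pics/b_top.png

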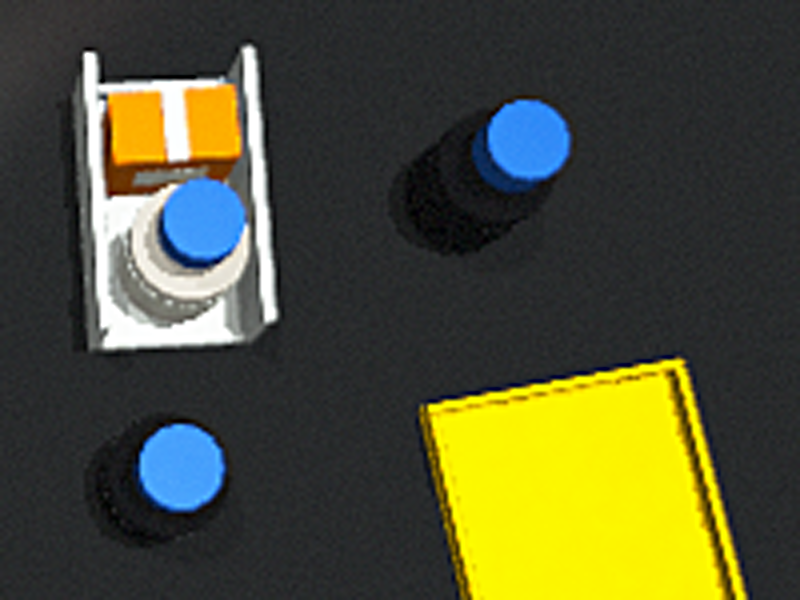

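View pics/b_side.png

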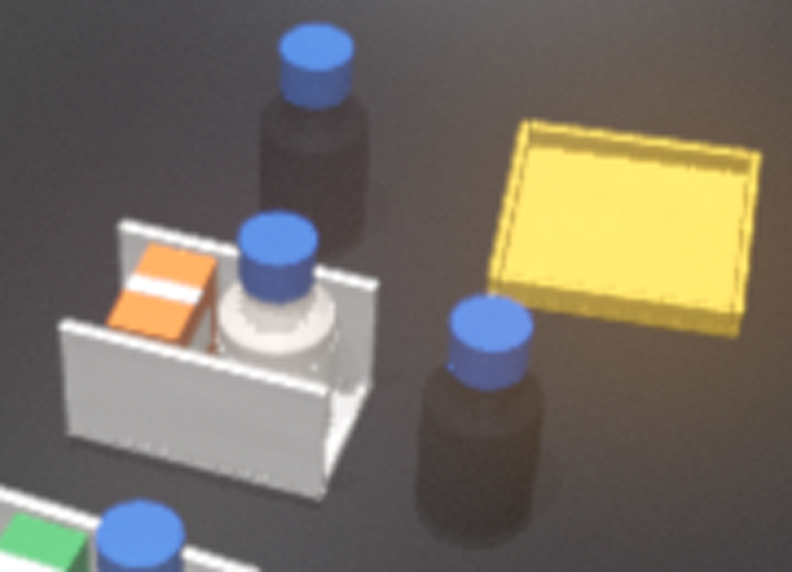

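The crops confirm it: the white bottle, cap at top crop (205,221) and side crop (278,239), stands with the orange box in the right bay. The black ones are outside. Now I'll triangulate.

```bash
cat > h.py <<'E'
import numpy as np,cv2
from bench import *
def cam(n,d=None):
    d=d or get_image(n); return d["K"],d["cam_to_world"]
def ray(c,u):
    K,T=c; r=T[:3,:3]@np.linalg.solve(K,[u[0],u[1],1]); return T[:3,3],r/np.linalg.norm(r)
def tri(*obs):
    A=np.zeros((3,3));b=np.zeros(3);L=[]
    for c,u in obs:
        o,r=ray(c,u);P=np.eye(3)-np.outer(r,r);A+=P;b+=P@o;L.append((P,o))
    x=np.linalg.solve(A,b); return x,max(np.linalg.norm(P@(x-o)) for P,o in L)
def onz(c,u,z):
    o,r=ray(c,u);return o+r*(z-o[2])/r[2]
E
python3 - <<'E'
from h import *
np.set_printoptions(precision=4,suppress=True)
T=cam("top");S=cam("side")
t=lambda x,y:((x+.5)/4-.5+320,(y+.5)/4-.5+170)
s=lambda x,y:((x+.5)/4.4-.5+270,(y+.5)/4.4-.5+120)
P={"cap":(t(204.5,221),s(278,239)),"blackfront":(t(182,467),s(491,325)),"blackside":(t(529,140),s(316,49)),
"boxback":(t(175,89.5),s(134,284)),"boxfront":(t(176.5,161),s(199,297)),"boxcornBR":(t(236,85),s(155,245)),"boxcornFR":(t(241,157),s(217,252)),
"trayFL":(t(425,405),s(493,282)),
"mat0":((122,220),(209,392)),"mat1":((193.5,227.5),(257,338)),"mat2":((181,299.5),(321,377)),"mat3":((107.5,290),(276,437)),
"tray0":((426.5,271),(382,185)),"tray1":((490.5,261),(389,148.5)),"tray2":((507,325),(443,153.5)),"tray3":((442,337),(437,193)),
"wallLback":(t(91,53),s(64,324)),"wallLfront":(t(97,345),s(328,390)),"wallRback":(t(249,46),s(122,224)),"wallRfront":(t(273,320),s(377,286))}
for k,(a,b) in P.items():
    print(k,*tri((T,a),(S,b)))
E
```

```text
cap [ 0.5659 -0.0923  0.1208] 0.0001646262039277996
blackfront [ 0.4548 -0.083   0.1149] 0.0005595432490231229
blackside [ 0.6088 -0.2432  0.1146] 0.0006275723574876652
boxback [ 0.6414 -0.0852  0.0706] 0.0014999426621984814
boxfront [ 0.6051 -0.0853  0.0749] 0.0006864851107210631
boxcornBR [ 0.644  -0.115   0.0714] 0.0017643769693710194
boxcornFR [ 0.608  -0.1158  0.0781] 0.00022969253064852407
trayFL [ 0.4959 -0.2192  0.0131] 0.00207560455823605
mat0 [0.5855 0.4001 0.0201] 0.000936888641834019
mat1 [ 0.5748  0.2601 -0.005 ] 0.0049792538718276816
mat2 [ 0.4301  0.2793 -0.0186] 0.0006837211074054493
mat3 [0.4463 0.4201 0.0073] 0.0012040026644890942
tray0 [ 0.4961 -0.2224  0.0064] 0.0025016994018385178
tray1 [ 0.5217 -0.3526  0.0103] 4.084029814454798e-05
tray2 [ 0.3922 -0.3743  0.0209] 0.0018043710656680512
tray3 [ 0.3675 -0.2496  0.0051] 0.00020519864972105308
wallLback [ 0.659  -0.0437  0.0723] 0.0009071221983262221
wallLfront [ 0.5172 -0.0468  0.0795] 0.0027540025561734976
wallRback [ 0.6644 -0.1211  0.073 ] 0.0009373457960016435
wallRfront [ 0.5291 -0.1319  0.071 ] 0.0007333121264450894
```

```bash
cat >> h.py <<'E'
from scipy.spatial.transform import Rotation as Ro
def st():
    s=get_state();R=Ro.from_rotvec(s["tool_rot"]).as_matrix()
    print("t%.2f"%s["time"],"pos",s["position"].round(4),"x",R[:,0].round(3),"jaw",R[:,2].round(3),"F",s["ft_force"].round(1),"w",round(s["grip_width"]*8.7,2),"q",s["joint_positions"].round(2)); return s,R
E
python3 - <<'E'
from h import *
np.set_printoptions(precision=4,suppress=True)
s,R=st()
T=cam("top")
for z,n in ((.004,[(122,220),(193.5,227.5),(181,299.5),(107.5,290)]),(.018,[(426.5,271),(490.5,261),(507,325),(442,337)])):
    p=np.array([onz(T,u,z) for u in n]);print(p,p.mean(0),np.linalg.norm(p-np.roll(p,1,0),axis=1))
E
```

```text
t0.25 pos [ 0.1937 -0.6202  0.222 ] x [-0.     0.001 -1.   ] jaw [ 0.298 -0.954 -0.001] F [-0.4 -0.  -0.2] w 8.66 q [ 1.28  0.32 -0.07  1.45  0.02  1.37 -0.06]
[[0.5901 0.4076 0.004 ]
 [0.5779 0.2589 0.004 ]
 [0.4298 0.2728 0.004 ]
 [0.4454 0.4213 0.004 ]] [0.5108 0.3402 0.004 ] [0.1453 0.1492 0.1487 0.1493]
[[ 0.4971 -0.2188  0.018 ]
 [ 0.5205 -0.3494  0.018 ]
 [ 0.3939 -0.3751  0.018 ]
 [ 0.3681 -0.2457  0.018 ]] [ 0.4449 -0.2973  0.018 ] [0.1318 0.1327 0.1292 0.1319]
```

```bash
python3 -m handwheel '[{"xyz":[2,3.1,0.4],"angular":[0,0,-1]},{"xyz":[2,3.1,0.4],"angular":[0,0,-1]},{"xyz":[2,3.1,0.4],"angular":[0,0,-1]},{"xyz":[2,3.1,0.4],"angular":[0,0,-1]},{"xyz":[2,3.1,0.4],"angular":[0,0,-1]}]' 8.7 && python3 -m handwheel '[{"xyz":[2,3.1,0],"angular":[0,0,-1]},{"xyz":[2,3.1,0],"angular":[0,0,-1]},{"xyz":[2,3.1,0],"angular":[0,0,-1]},{"xyz":[2,3.1,0],"angular":[0,0,-1]},{"xyz":[2,3.1,0],"angular":[0,0,-1]}]'; python3 -c "
from h import *
st()"
```

```text
time: 0.72
position: [0.286, -0.4663, 0.2387]
tool_rot: [1.064, 1.301, -1.069]
ft_force: [0.3, -0.3, -0.5]
grip_width: 1.0
time: 1.13
position: [0.3895, -0.3034, 0.2408]
tool_rot: [1.132, 1.257, -1.14]
ft_force: [0.2, -0.3, 0.6]
grip_width: 0.998
t1.13 pos [ 0.3895 -0.3034  0.2408] x [-0.005 -0.002 -1.   ] jaw [ 0.1   -0.995  0.002] F [ 0.2 -0.3  0.6] w 8.68 q [ 0.94 -0.01 -0.33  1.79  0.    1.36 -0.86]
```

Moves track well. Jaw needs about −5.7° more.

```bash
python3 -m handwheel '[{"xyz":[2.4,3.2,0],"angular":[0,0,-1]},{"xyz":[2.4,3.2,0],"angular":[0,0,-1]},{"xyz":[2.4,3.2,0],"angular":[0,0,-1]},{"xyz":[2.4,3.2,0],"angular":[0,0,-1]},{"xyz":[2.4,3.2,0],"angular":[0,0,-1]}]' && python3 -m handwheel '[{"xyz":[2,3.1,0],"angular":[0,0,-1]},{"xyz":[0,2,0],"angular":[0,0,0]},{"xyz":[0,0,0],"angular":[0,0,0]},{"xyz":[0,0,0],"angular":[0,0,0]}]'; python3 -c "
from h import *
st()
d=get_image('wrist');cv2.imwrite('pics/c_w.png',d['pixels'])"
```

```text
time: 1.55
position: [0.5123, -0.1357, 0.2427]
tool_rot: [1.2, 1.208, -1.211]
ft_force: [1.5, 0.6, -0.7]
grip_width: 1.001
time: 1.88
position: [0.5374, -0.0701, 0.2433]
tool_rot: [1.207, 1.208, -1.207]
ft_force: [0.1, -1.6, -0.4]
grip_width: 1.002
t1.88 pos [ 0.5374 -0.0701  0.2433] x [ 0.002 -0.001 -1.   ] jaw [ 0.003 -1.     0.001] F [ 0.1 -1.6 -0.4] w 8.72 q [ 0.63  0.12 -0.59  1.67  0.07  1.37 -1.54]
```

View pics/c_w.png

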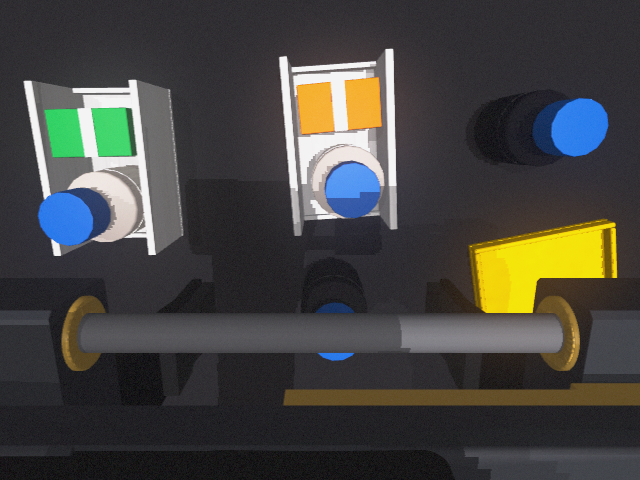

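Wrist view: the target cap is centred at (352,189). The orange box top has corners (297,86), (379,78), (382,127) and (301,134). The black look-alike in front is at (335,330).

```bash
python3 - <<'E'
from h import *
np.set_printoptions(precision=4,suppress=True)
W=cam("wrist");T=cam("top");S=cam("side")
t=lambda x,y:((x+.5)/4-.5+320,(y+.5)/4-.5+170)
s=lambda x,y:((x+.5)/4.4-.5+270,(y+.5)/4.4-.5+120)
print("cap",tri((T,t(204.5,221)),(S,s(278,239)),(W,(352,189.5))),onz(W,(352,189.5),.122))
c=np.array([onz(W,u,.074) for u in [(297,86),(379,78),(382,127),(301,134)]]);print(c,c.mean(0))
print("boxmid",tri((T,t(174.5,125)),(S,s(166,290)),(W,(340,106))))
for u in [(284,57),(297,234),(390,50),(393,228)]: print("wall",onz(W,u,.074))
E
```

```text
cap (array([ 0.5672, -0.0928,  0.119 ]), np.float64(0.001893520454006897)) [ 0.5694 -0.0919  0.122 ]
[[ 0.6403 -0.053   0.074 ]
 [ 0.6461 -0.1139  0.074 ]
 [ 0.611  -0.1175  0.074 ]
 [ 0.6057 -0.0556  0.074 ]] [ 0.6258 -0.085   0.074 ]
boxmid (array([ 0.6246, -0.0854,  0.072 ]), np.float64(0.00200303437780447))
wall [ 0.6603 -0.0436  0.074 ]
wall [ 0.527  -0.0517  0.074 ]
wall [ 0.6653 -0.1212  0.074 ]
wall [ 0.5322 -0.1295  0.074 ]
```

```bash
python3 -m handwheel '[{"xyz":[1.5,-1.1,-1],"angular":[0,0,1.7]},{"xyz":[1.5,-1.1,-2],"angular":[0,0,1.8]},{"xyz":[0,0,-3],"angular":[0,0,0]},{"xyz":[0,0,-2],"angular":[0,0,0]},{"xyz":[0,0,0],"angular":[0,0,0]}]'; python3 -c "
from h import *
st()
d=get_image('wrist');cv2.imwrite('pics/d_w.png',d['pixels'])
d=get_image('side');cv2.imwrite('pics/d_s.png',cv2.resize(d['pixels'][80:280,220:460],None,fx=3,fy=3))
print(onz(cam('wrist'),(320,275),.122))"
```

```text
time: 2.5
position: [0.5671, -0.1073, 0.1631]
tool_rot: [1.172, 1.219, -1.175]
ft_force: [-1.1, 0.2, -1.0]
grip_width: 1.001
t2.50 pos [ 0.5671 -0.1073  0.1631] x [ 0.007 -0.009 -1.   ] jaw [ 0.046 -0.999  0.009] F [-1.1  0.2 -1. ] w 8.71 q [ 0.63  0.24 -0.57  1.71  0.15  1.23 -1.5 ]
[ 0.56678618 -0.10762459  0.122     ]
```

View pics/d_w.png

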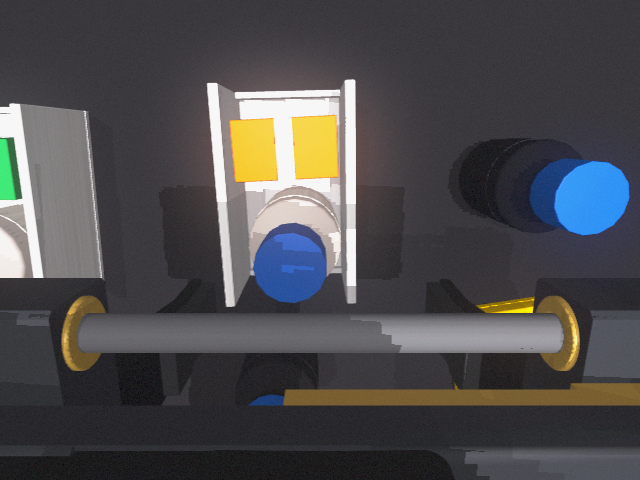

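View pics/d_s.png

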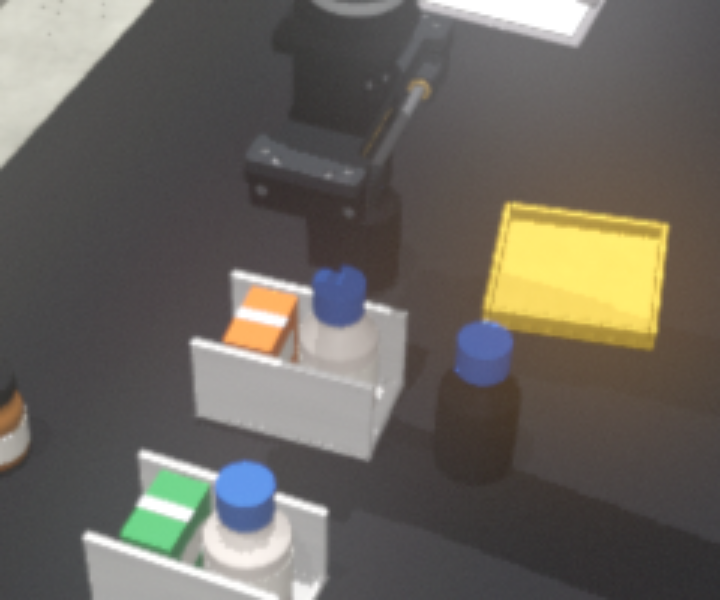

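Wrist view: the cap, centred at (290,263), lies to the +y side of the jaw centre. I overshot in y by about 15 mm.

```bash
python3 -c "
from h import *
st();W=cam('wrist');print(onz(W,(290.5,263),.121))
c=np.array([onz(W,u,.074) for u in [(230,120),(337,115),(338,178),(236,182)]]);print(c,c.mean(0))
for u in [(210,85),(230,305),(350,82),(351,301)]: print('wall',onz(W,u,.074))"

```

```text
t2.65 pos [ 0.57   -0.1061  0.168 ] x [ 0.014 -0.01  -1.   ] jaw [ 0.047 -0.999  0.011] F [ 0.4 -0.1 -0.6] w 8.72 q [ 0.63  0.24 -0.57  1.7   0.15  1.23 -1.5 ]
[ 0.57305641 -0.09123986  0.121     ]
[[ 0.6449368  -0.05080629  0.074     ]
 [ 0.65078891 -0.11349805  0.074     ]
 [ 0.61412549 -0.11620933  0.074     ]
 [ 0.60881959 -0.05431896  0.074     ]] [ 0.6296677  -0.08370816  0.074     ]
wall [ 0.66379365 -0.03938462  0.074     ]
wall [ 0.52858856 -0.05040533  0.074     ]
wall [ 0.66938971 -0.11995828  0.074     ]
wall [ 0.53476974 -0.1293299   0.074     ]
```

```bash
python3 -m handwheel '[{"xyz":[0,1.4,-1.5],"angular":[0.6,0.8,1.5]},{"xyz":[0,0,-2],"angular":[0,0,0]},{"xyz":[0,0,-1.5],"angular":[0,0,0]},{"xyz":[0,0,0],"angular":[0,0,0]},{"xyz":[0,0,0],"angular":[0,0,0]}]'; python3 -c "
from h import *
st()
d=get_image('wrist');cv2.imwrite('pics/e_w.png',d['pixels'])
st()"
```

```text
time: 3.12
position: [0.5749, -0.087, 0.1228]
tool_rot: [1.154, 1.238, -1.14]
ft_force: [0.3, 0.5, 0.6]
grip_width: 1.0
t3.12 pos [ 0.5749 -0.087   0.1228] x [ 0.012  0.    -1.   ] jaw [ 0.082 -0.997  0.   ] F [0.3 0.5 0.6] w 8.7 q [ 0.6   0.29 -0.58  1.74  0.17  1.15 -1.51]
t3.17 pos [ 0.5748 -0.0868  0.1228] x [ 0.011  0.001 -1.   ] jaw [ 0.082 -0.997  0.   ] F [-0.7  0.3 -0.3] w 8.73 q [ 0.6   0.29 -0.58  1.74  0.17  1.15 -1.51]
```

View pics/e_w.png

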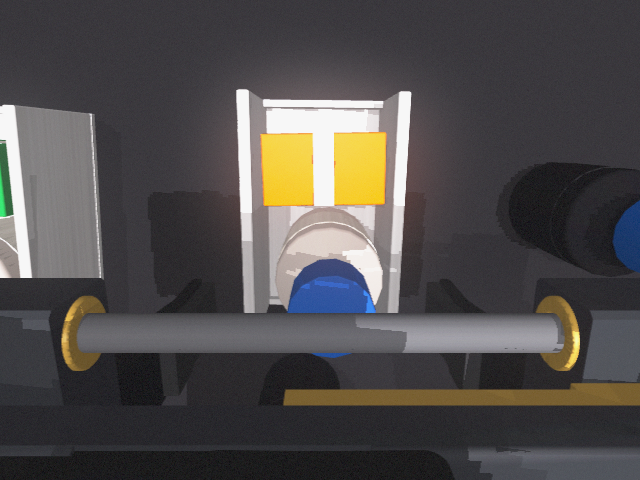

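Wrist view: the cap is centred at about (332,308), nearly between the fingers.

```bash
python3 -c "
from h import *
st();W=cam('wrist');print(onz(W,(332,308),.122))
c=np.array([onz(W,u,.074) for u in [(261,136),(385,133),(386,205),(263,206)]]);print(c,c.mean(0))"

```

```text
t3.17 pos [ 0.5748 -0.0868  0.1228] x [ 0.011  0.001 -1.   ] jaw [ 0.082 -0.997  0.   ] F [-0.7  0.3 -0.3] w 8.73 q [ 0.6   0.29 -0.58  1.74  0.17  1.15 -1.51]
[ 0.57305018 -0.09210442  0.122     ]
[[ 0.64009478 -0.05260357  0.074     ]
 [ 0.64650518 -0.11293079  0.074     ]
 [ 0.61130297 -0.11767239  0.074     ]
 [ 0.60564852 -0.05529446  0.074     ]] [ 0.62588786 -0.0846253   0.074     ]
```

```bash
python3 -m handwheel '[{"xyz":[-0.3,-0.5,-1.2],"angular":[0,0.6,0]},{"xyz":[0,0,-1],"angular":[0,0,0]},{"xyz":[0,0,-0.5],"angular":[0,0,0]},{"xyz":[0,0,0],"angular":[0,0,0]},{"xyz":[0,0,0],"angular":[0,0,0]}]'; python3 -c "
from h import *
st()"
```

```text
time: 3.63
position: [0.5732, -0.0932, 0.0959]
tool_rot: [1.15, 1.242, -1.147]
ft_force: [0.1, 0.1, -0.4]
grip_width: 0.998
t3.63 pos [ 0.5732 -0.0932  0.0959] x [ 0.004 -0.001 -1.   ] jaw [ 0.081 -0.997  0.001] F [ 0.1  0.1 -0.4] w 8.68 q [ 0.6   0.32 -0.57  1.77  0.19  1.11 -1.52]
```

Well placed on the cap (z 0.096). Closing.

```bash
for i in 1 2; do :; done; python3 -m handwheel '[{"xyz":[0,0,0],"angular":[0,0,0]},{"xyz":[0,0,0],"angular":[0,0,0]},{"xyz":[0,0,0],"angular":[0,0,0]},{"xyz":[0,0,0],"angular":[0,0,0]},{"xyz":[0,0,0],"angular":[0,0,0]}]' 2.5 25; python3 -m handwheel '[{"xyz":[0,0,0],"angular":[0,0,0]},{"xyz":[0,0,0],"angular":[0,0,0]},{"xyz":[0,0,0],"angular":[0,0,0]},{"xyz":[0,0,0],"angular":[0,0,0]}]'; python3 -c "
from h import *
st()"
```

```text
time: 4.05
position: [0.5736, -0.0933, 0.0965]
tool_rot: [1.151, 1.242, -1.146]
ft_force: [-0.3, 0.4, 0.1]
grip_width: 0.708
time: 4.38
position: [0.574, -0.0931, 0.0971]
tool_rot: [1.151, 1.241, -1.145]
ft_force: [0.3, 0.3, -0.7]
grip_width: 0.429
t4.38 pos [ 0.574  -0.0931  0.0971] x [ 0.006 -0.001 -1.   ] jaw [ 0.081 -0.997  0.002] F [ 0.3  0.3 -0.7] w 3.73 q [ 0.6   0.32 -0.57  1.76  0.19  1.11 -1.52]
```

```bash
python3 -m handwheel '[{"xyz":[0,0,0],"angular":[0,0,0]},{"xyz":[0,0,0],"angular":[0,0,0]},{"xyz":[0,0,0.3],"angular":[0,0,0]},{"xyz":[0,0,0.5],"angular":[0,0,0]},{"xyz":[0,0,0.7],"angular":[0,0,0]}]'; python3 -c "
from h import *
st()"
```

```text
time: 4.8
position: [0.5721, -0.093, 0.1107]
tool_rot: [1.15, 1.245, -1.148]
ft_force: [-1.0, 0.5, -1.1]
grip_width: 0.428
t4.80 pos [ 0.5721 -0.093   0.1107] x [ 0.002 -0.    -1.   ] jaw [ 0.081 -0.997  0.   ] F [-1.   0.5 -1.1] w 3.72 q [ 0.6   0.3  -0.57  1.75  0.18  1.14 -1.51]
```

```bash
python3 -m handwheel '[{"xyz":[0,0,1.5],"angular":[0,0,0]},{"xyz":[0,0,2.5],"angular":[0,0,0]},{"xyz":[0,0,3],"angular":[0,0,0]},{"xyz":[0,0,2.5],"angular":[0,0,0]},{"xyz":[0,0,0.5],"angular":[0,0,0]}]'; python3 -c "
from h import *
st()
d=get_image('side');cv2.imwrite('pics/f_s.png',cv2.resize(d['pixels'][80:280,220:460],None,fx=3,fy=3))"
```

```text
time: 5.22
position: [0.5697, -0.0924, 0.2154]
tool_rot: [1.148, 1.249, -1.15]
ft_force: [0.2, -0.3, -1.0]
grip_width: 0.433
t5.22 pos [ 0.5697 -0.0924  0.2154] x [-0.002  0.001 -1.   ] jaw [ 0.082 -0.997 -0.001] F [ 0.2 -0.3 -1. ] w 3.77 q [ 0.62  0.22 -0.59  1.63  0.12  1.34 -1.47]
```

View pics/f_s.png

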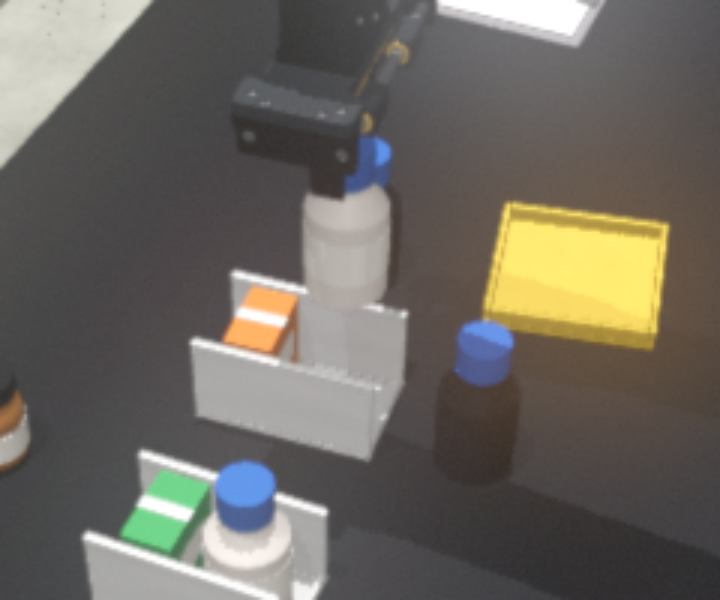

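```bash
python3 -m handwheel '[{"xyz":[0,0,2],"angular":[0,0,0]},{"xyz":[0,1,2],"angular":[0,0,1]},{"xyz":[-0.3,2,0.8],"angular":[0,0,2]},{"xyz":[-0.4,3,0],"angular":[0,0,3]},{"xyz":[-0.5,3.5,0],"angular":[0,0,4]}]'; python3 -m handwheel '[{"xyz":[-0.5,3.5,0],"angular":[0,0,4]},{"xyz":[-0.5,3.5,0],"angular":[0,0,4]},{"xyz":[-0.5,3.5,0],"angular":[0,0,4]},{"xyz":[-0.5,3.5,0],"angular":[0,0,4]},{"xyz":[-0.5,3.5,0],"angular":[0,0,4]}]';python3 -c "
from h import *
st()"
```

```text
time: 5.68
position: [0.5544, -0.0024, 0.2582]
tool_rot: [1.017, 1.323, -1.031]
ft_force: [0.4, 0.5, -2.3]
grip_width: 0.428
time: 6.1
position: [0.5173, 0.1921, 0.2497]
tool_rot: [0.717, 1.459, -0.741]
ft_force: [1.0, 0.4, -2.2]
grip_width: 0.428
t6.10 pos [0.5173 0.1921 0.2497] x [-0.018 -0.008 -1.   ] jaw [ 0.596 -0.803 -0.005] F [ 1.   0.4 -2.2] w 3.73 q [ 0.33  0.19 -0.83  1.62  0.14  1.42 -1.45]
```

```bash
python3 -m handwheel '[{"xyz":[0,3.5,0],"angular":[0.3,-0.5,0]},{"xyz":[0,3.5,0],"angular":[0.2,-0.5,0]},{"xyz":[0,2.5,0],"angular":[0,0,0]},{"xyz":[0,1.5,0],"angular":[0,0,0]},{"xyz":[0,0.5,0],"angular":[0,0,0]}]';python3 -m handwheel '[{"xyz":[0,0,0],"angular":[0,0,0]}]';python3 -c "
from h import *
st()
d=get_image('side');cv2.imwrite('pics/g_s.png',d['pixels'])
d=get_image('top');cv2.imwrite('pics/g_t.png',d['pixels'])
st()"
```

```text
time: 6.52
position: [0.4955, 0.334, 0.2416]
tool_rot: [0.693, 1.473, -0.695]
ft_force: [-1.5, 0.5, -1.6]
grip_width: 0.429
time: 6.6
position: [0.492, 0.3374, 0.2402]
tool_rot: [0.686, 1.478, -0.69]
ft_force: [1.0, -0.1, -1.1]
grip_width: 0.433
t6.60 pos [0.492  0.3374 0.2402] x [-0.017  0.006 -1.   ] jaw [ 0.638 -0.77  -0.015] F [ 1.  -0.1 -1.1] w 3.76 q [ 0.09  0.32 -0.9   1.53  0.24  1.42 -1.7 ]
t6.70 pos [0.4932 0.335  0.2405] x [-0.016  0.004 -1.   ] jaw [ 0.635 -0.773 -0.014] F [-0. -0. -1.] w 3.76 q [ 0.09  0.32 -0.89  1.53  0.24  1.42 -1.7 ]
```

View pics/g_s.png

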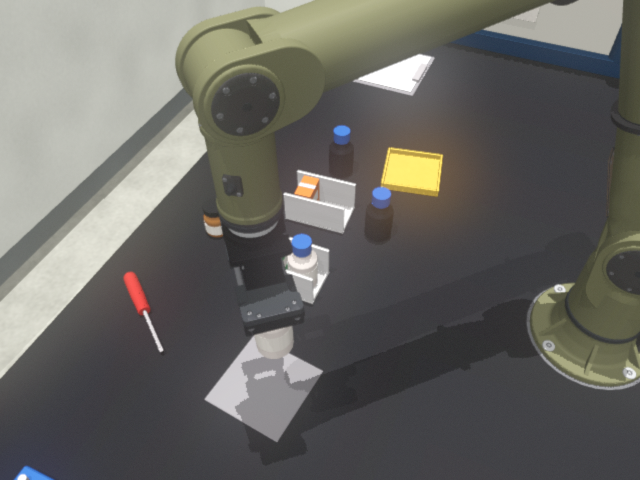

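```bash
python3 -m handwheel '[{"xyz":[1,0.3,-1],"angular":[-0.2,-0.9,0]},{"xyz":[0.5,0,-2.5],"angular":[0,0,0]},{"xyz":[0,0,-3],"angular":[0,0,0]},{"xyz":[0,0,-2],"angular":[0,0,0]},{"xyz":[0,0,-0.5],"angular":[0,0,0]}]';python3 -m handwheel '[{"xyz":[0,0,0],"angular":[0,0,0]}]';python3 -c "
from h import *
st()"
```

```text
time: 7.12
position: [0.5134, 0.3292, 0.1492]
tool_rot: [0.696, 1.446, -0.697]
ft_force: [0.5, -0.6, -0.8]
grip_width: 0.428
time: 7.2
position: [0.5133, 0.3266, 0.1477]
tool_rot: [0.695, 1.447, -0.701]
ft_force: [0.4, -0.3, -1.1]
grip_width: 0.434
t7.20 pos [0.5133 0.3266 0.1477] x [ 0.006 -0.007 -1.   ] jaw [ 0.625 -0.781  0.009] F [ 0.4 -0.3 -1.1] w 3.78 q [ 0.07  0.4  -0.85  1.63  0.32  1.25 -1.74]
```

```bash
python3 -m handwheel '[{"xyz":[0,0.7,-1.2],"angular":[0.4,0.35,0]},{"xyz":[0,0,-1.5],"angular":[0,0,0]},{"xyz":[0,0,-1],"angular":[0,0,0]},{"xyz":[0,0,-0.3],"angular":[0,0,0]},{"xyz":[0,0,0],"angular":[0,0,0]}]';python3 -m handwheel '[{"xyz":[0,0,0],"angular":[0,0,0]}]';python3 -c "
from h import *
st()"
```

```text
time: 7.62
position: [0.5165, 0.3321, 0.1071]
tool_rot: [0.705, 1.451, -0.7]
ft_force: [0.4, 0.1, -1.5]
grip_width: 0.431
time: 7.7
position: [0.5165, 0.3322, 0.107]
tool_rot: [0.705, 1.451, -0.7]
ft_force: [0.6, 0.6, -0.7]
grip_width: 0.43
t7.70 pos [0.5165 0.3322 0.107 ] x [ 0.004  0.001 -1.   ] jaw [ 0.621 -0.784  0.001] F [ 0.6  0.6 -0.7] w 3.74 q [ 0.05  0.45 -0.83  1.66  0.36  1.18 -1.77]
```

```bash
python3 -m handwheel '[{"xyz":[0,0,-0.5],"angular":[0,0,0]},{"xyz":[0,0,-0.3],"angular":[0,0,0]},{"xyz":[0,0,0],"angular":[0,0,0]}]';python3 -m handwheel '[{"xyz":[0,0,-0.2],"angular":[0,0,0]},{"xyz":[0,0,0],"angular":[0,0,0]}]';python3 -c "
from h import *
st()
d=get_image('side');cv2.imwrite('pics/h_s.png',cv2.resize(d['pixels'][220:460,160:400],None,fx=2.5,fy=2.5))"
```

```text
time: 7.95
position: [0.517, 0.3332, 0.0997]
tool_rot: [0.706, 1.45, -0.698]
ft_force: [-0.2, -0.5, -1.8]
grip_width: 0.428
time: 8.12
position: [0.5171, 0.3335, 0.0979]
tool_rot: [0.706, 1.45, -0.697]
ft_force: [0.4, -0.3, -1.7]
grip_width: 0.432
t8.12 pos [0.5171 0.3335 0.0979] x [ 0.007  0.003 -1.   ] jaw [ 0.622 -0.783  0.002] F [ 0.4 -0.3 -1.7] w 3.76 q [ 0.04  0.46 -0.83  1.67  0.37  1.17 -1.78]
```

View pics/h_s.png

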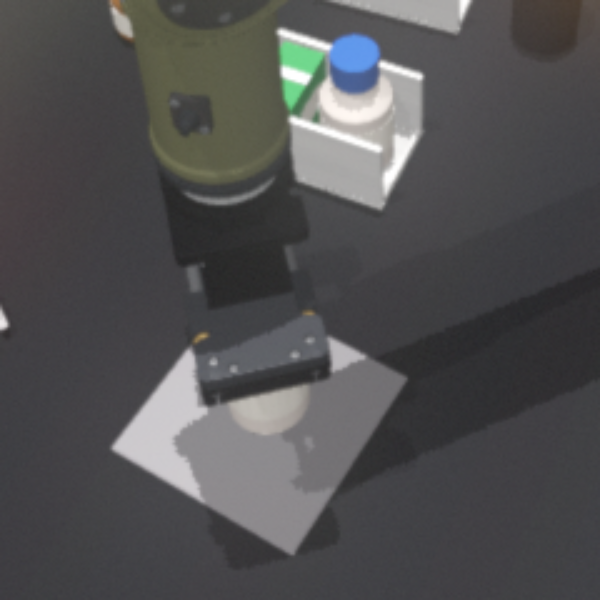

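Over the mat, just about to touch. I'll feel for contact in 1 mm steps.

```bash
for k in 1; do python3 -m handwheel '[{"xyz":[0,0,-0.15],"angular":[-0.2,0.4,0]},{"xyz":[0,0,-0.1],"angular":[0,0,0]},{"xyz":[0,0,0],"angular":[0,0,0]}]'; done;python3 -m handwheel '[{"xyz":[0,0,-0.1],"angular":[0,0,0]},{"xyz":[0,0,0],"angular":[0,0,0]}]'
```

```text
time: 8.42
position: [0.518, 0.3346, 0.0975]
tool_rot: [0.703, 1.453, -0.701]
ft_force: [-0.2, -0.4, -2.2]
grip_width: 0.43
time: 8.58
position: [0.5185, 0.3351, 0.0972]
tool_rot: [0.704, 1.452, -0.7]
ft_force: [0.2, 0.8, -0.9]
grip_width: 0.428
```

```bash
python3 -m handwheel '[{"xyz":[0,0,-0.3],"angular":[0,0,0]},{"xyz":[0,0,0],"angular":[0,0,0]}]'; python3 -m handwheel '[{"xyz":[0,0,-0.2],"angular":[0,0,0]},{"xyz":[0,0,0],"angular":[0,0,0]}]'
```

```text
time: 8.75
position: [0.5192, 0.3372, 0.0976]
tool_rot: [0.706, 1.451, -0.697]
ft_force: [0.1, -0.1, -1.4]
grip_width: 0.429
time: 8.92
position: [0.5198, 0.338, 0.0968]
tool_rot: [0.708, 1.45, -0.695]
ft_force: [0.2, 0.2, -1.1]
grip_width: 0.427
```

```bash
python3 -m handwheel '[{"xyz":[0,0,-0.4],"angular":[0,0,0]},{"xyz":[0,0,0],"angular":[0,0,0]}]'; python3 -m handwheel '[{"xyz":[0,0,-0.3],"angular":[0,0,0]},{"xyz":[0,0,0],"angular":[0,0,0]}]';python3 -c "
from h import *
st()"
```

```text
time: 9.08
position: [0.5212, 0.3399, 0.0974]
tool_rot: [0.71, 1.447, -0.691]
ft_force: [-0.1, 0.4, -2.2]
grip_width: 0.429
time: 9.25
position: [0.5222, 0.3408, 0.0965]
tool_rot: [0.712, 1.444, -0.689]
ft_force: [0.4, -0.1, -2.1]
grip_width: 0.428
t9.25 pos [0.5222 0.3408 0.0965] x [ 0.015  0.008 -1.   ] jaw [ 0.622 -0.783  0.003] F [ 0.4 -0.1 -2.1] w 3.73 q [ 0.03  0.47 -0.83  1.66  0.38  1.16 -1.79]
```

```bash
python3 -m handwheel '[{"xyz":[-0.5,-0.3,1],"angular":[-0.5,0.9,0]},{"xyz":[0,0,0.5],"angular":[0,0,0]},{"xyz":[0,0,0],"angular":[0,0,0]}]'; python3 -c "
from h import *
st()
d=get_image('top');cv2.imwrite('pics/i_t.png',d['pixels'])
d=get_image('wrist');cv2.imwrite('pics/i_w.png',d['pixels'])
st()"
```

```text
time: 9.5
position: [0.5162, 0.3362, 0.1087]
tool_rot: [0.699, 1.457, -0.705]
ft_force: [-0.1, -0.2, -1.3]
grip_width: 0.43
t9.50 pos [0.5162 0.3362 0.1087] x [-0.004 -0.002 -1.   ] jaw [ 0.622 -0.783 -0.001] F [-0.1 -0.2 -1.3] w 3.74 q [ 0.04  0.46 -0.83  1.65  0.36  1.2  -1.78]
t9.60 pos [0.5158 0.3359 0.1079] x [-0.005 -0.003 -1.   ] jaw [ 0.622 -0.783 -0.001] F [ 0.5  0.1 -2. ] w 3.76 q [ 0.04  0.46 -0.83  1.65  0.36  1.2  -1.78]
```

View pics/i_w.png

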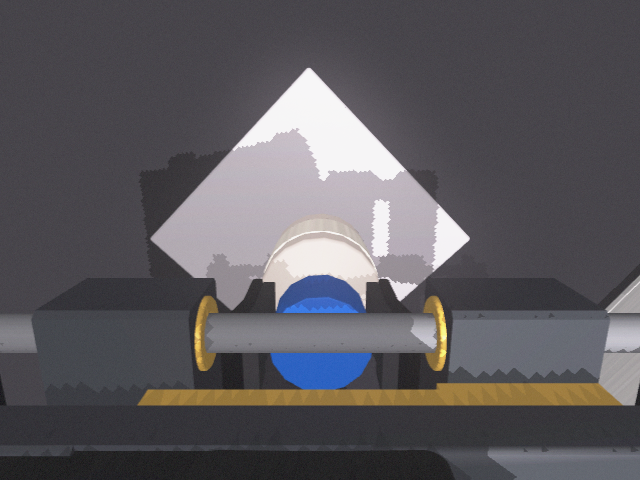

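```bash
python3 -m handwheel '[{"xyz":[0,0,-0.8],"angular":[0.1,-0.2,0]},{"xyz":[0,0,-0.8],"angular":[0,0,0]},{"xyz":[0,0,0],"angular":[0,0,0]}]'; python3 -m handwheel '[{"xyz":[0,0,-0.6],"angular":[0,0,0]}]'; python3 -c "
from h import *
for _ in range(2):
  st();get_image('top')
st()"
```

```text
time: 9.85
position: [0.517, 0.337, 0.0935]
tool_rot: [0.703, 1.452, -0.701]
ft_force: [-0.5, 0.3, -2.2]
grip_width: 0.429
time: 9.93
position: [0.5186, 0.3383, 0.0913]
tool_rot: [0.705, 1.449, -0.698]
ft_force: [-4.1, -4.5, 33.7]
grip_width: 0.422
t9.93 pos [0.5186 0.3383 0.0913] x [ 0.007  0.002 -1.   ] jaw [ 0.622 -0.783  0.003] F [-4.1 -4.5 33.7] w 3.67 q [ 0.03  0.47 -0.82  1.67  0.38  1.16 -1.79]
t9.98 pos [0.5188 0.3385 0.0907] x [ 0.007  0.002 -1.   ] jaw [ 0.622 -0.783  0.003] F [-2.4 -2.3 19.3] w 3.69 q [ 0.03  0.47 -0.82  1.67  0.38  1.16 -1.79]
t10.03 pos [0.5188 0.3385 0.0907] x [ 0.007  0.002 -1.   ] jaw [ 0.622 -0.783  0.003] F [-2.  -2.5 18.3] w 3.66 q [ 0.03  0.47 -0.82  1.67  0.38  1.16 -1.79]
```

Contact made at z≈0.092 (about 18 N). I'll ease off and release.

```bash
python3 -m handwheel '[{"xyz":[0,0,0.1],"angular":[0,0,0]},{"xyz":[0,0,0],"angular":[0,0,0]}]'; python3 -m handwheel '[{"xyz":[0,0,0],"angular":[0,0,0]},{"xyz":[0,0,0],"angular":[0,0,0]},{"xyz":[0,0,0],"angular":[0,0,0]},{"xyz":[0,0,0],"angular":[0,0,0]},{"xyz":[0,0,0],"angular":[0,0,0]}]' 7.5;python3 -m handwheel '[{"xyz":[0,0,0],"angular":[0,0,0]},{"xyz":[0,0,0],"angular":[0,0,0]},{"xyz":[0,0,0],"angular":[0,0,0]},{"xyz":[0,0,0],"angular":[0,0,0]},{"xyz":[0,0,0],"angular":[0,0,0]}]'; python3 -c "
from h import *
st()
d=get_image('side');cv2.imwrite('pics/j_s.png',cv2.resize(d['pixels'][220:460,160:400],None,fx=2.5,fy=2.5))
d=get_image('wrist');cv2.imwrite('pics/j_w.png',d['pixels'])
st()"
```

```text
time: 10.2
position: [0.5194, 0.339, 0.0919]
tool_rot: [0.707, 1.447, -0.696]
ft_force: [0.4, -0.3, -0.5]
grip_width: 0.423
time: 10.62
position: [0.5177, 0.3376, 0.0877]
tool_rot: [0.704, 1.45, -0.699]
ft_force: [0.2, -0.6, -0.1]
grip_width: 0.72
time: 11.03
position: [0.5175, 0.3374, 0.0871]
tool_rot: [0.703, 1.451, -0.7]
ft_force: [0.2, 0.7, -0.7]
grip_width: 0.858
t11.03 pos [0.5175 0.3374 0.0871] x [ 0.004  0.001 -1.   ] jaw [ 0.622 -0.783  0.002] F [ 0.2  0.7 -0.7] w 7.47 q [ 0.03  0.48 -0.82  1.67  0.38  1.16 -1.79]
t11.13 pos [0.5176 0.3374 0.0871] x [ 0.004  0.001 -1.   ] jaw [ 0.622 -0.783  0.002] F [ 0.2  0.7 -0.2] w 7.46 q [ 0.03  0.48 -0.82  1.67  0.38  1.16 -1.79]
```

View pics/j_w.png

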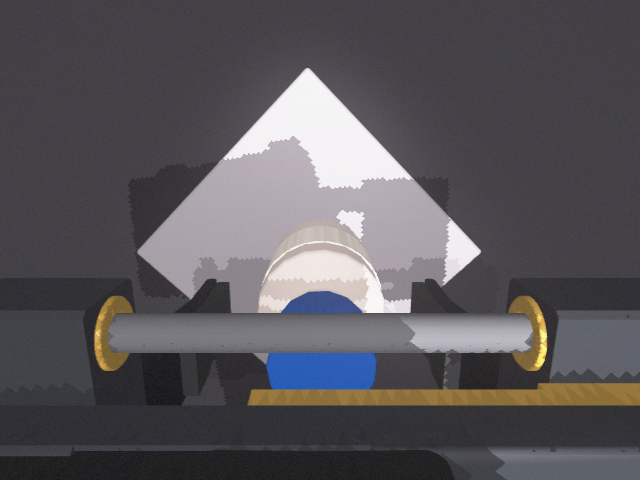

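The bottle stands free between the open fingers. Retreating straight up.

```bash
python3 -m handwheel '[{"xyz":[0,0,1],"angular":[0,0,0]},{"xyz":[0,0,2],"angular":[0,0,0]},{"xyz":[0,0,3],"angular":[0,0,0]},{"xyz":[0,0,3],"angular":[0,0,0]},{"xyz":[0,0,3],"angular":[0,0,0]}]';python3 -m handwheel '[{"xyz":[0,0,2],"angular":[0,0,0]},{"xyz":[0.5,-2,0.5],"angular":[0,0,3]},{"xyz":[0.7,-3.5,0],"angular":[0,0,5]},{"xyz":[0.8,-3.8,0],"angular":[0,0,5]},{"xyz":[0.8,-3.8,0],"angular":[0,0,5]}]';python3 -c "
from h import *
st()
d=get_image('side');cv2.imwrite('pics/k_s.png',d['pixels'])"
```

```text
time: 11.55
position: [0.5127, 0.3339, 0.2059]
tool_rot: [0.694, 1.46, -0.709]
ft_force: [0.5, 1.3, 0.3]
grip_width: 0.86
time: 11.97
position: [0.5383, 0.2162, 0.2477]
tool_rot: [0.439, 1.525, -0.421]
ft_force: [0.8, -0.1, 0.1]
grip_width: 0.862
t11.97 pos [0.5383 0.2162 0.2477] x [ 0.006  0.01  -1.   ] jaw [ 0.853 -0.522 -0.   ] F [ 0.8 -0.1  0.1] w 7.5 q [ 0.35  0.26 -0.92  1.58  0.2   1.4  -1.13]
```

View pics/k_s.png

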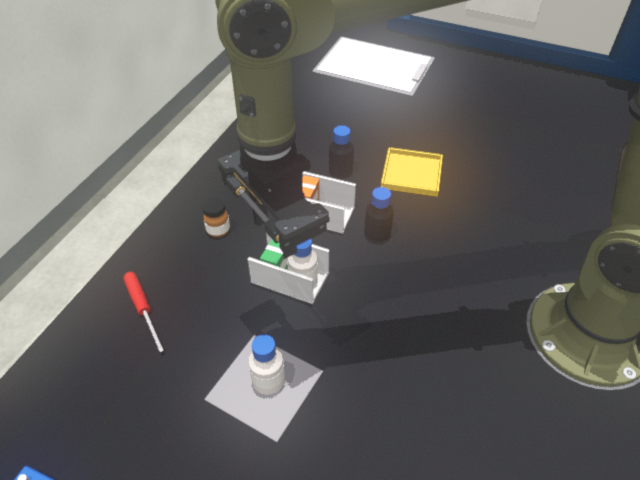

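Side view: the bottle stands upright on the mat at (267,365). Now to the box.

```bash
python3 -m handwheel '[{"xyz":[1,-3.6,0],"angular":[0,0,4]},{"xyz":[1,-3.6,0],"angular":[0,0,4]},{"xyz":[1,-3.6,0],"angular":[0,0,4]},{"xyz":[1,-3.6,0],"angular":[0,0,4]},{"xyz":[1,-3.6,0],"angular":[0,0,4]}]';python3 -m handwheel '[{"xyz":[1,-3.2,-0.5],"angular":[0,0,4]},{"xyz":[1,-2.5,-1],"angular":[0,0,3]},{"xyz":[0.5,-1,-1],"angular":[0,0,0]},{"xyz":[0,0,0],"angular":[0,0,0]},{"xyz":[0,0,0],"angular":[0,0,0]}]' 6.2;python3 -c "
from h import *
st()
d=get_image('wrist');cv2.imwrite('pics/l_w.png',d['pixels']);st()"
```

```text
time: 12.43
position: [0.5893, 0.0317, 0.2532]
tool_rot: [0.151, 1.555, -0.138]
ft_force: [0.7, -1.0, -0.3]
grip_width: 0.859
time: 12.85
position: [0.617, -0.0495, 0.2301]
tool_rot: [0.062, 1.556, -0.054]
ft_force: [-0.2, 0.3, -0.1]
grip_width: 0.721
t12.85 pos [ 0.617  -0.0495  0.2301] x [ 0.014  0.005 -1.   ] jaw [ 0.997 -0.074  0.014] F [-0.2  0.3 -0.1] w 6.27 q [ 0.71  0.35 -0.85  1.51  0.26  1.38 -0.22]
t12.90 pos [ 0.6168 -0.049   0.23  ] x [ 0.014  0.004 -1.   ] jaw [ 0.997 -0.073  0.013] F [ 0.  -0.   0.1] w 6.25 q [ 0.71  0.35 -0.85  1.51  0.26  1.38 -0.22]
```

View pics/l_w.png

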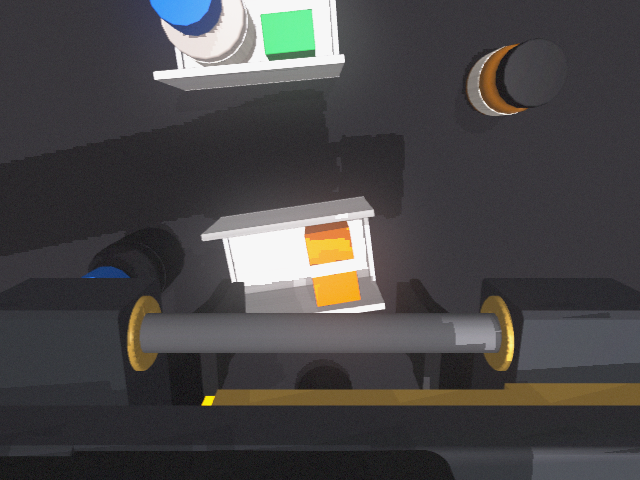

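```bash
python3 -c "
import cv2
d=cv2.imread('pics/l_w.png');cv2.imwrite('pics/l_c.png',cv2.resize(d[190:320,190:400],None,fx=3.8,fy=3.8,interpolation=2))"
```

```text
(no output)
```

View pics/l_c.png

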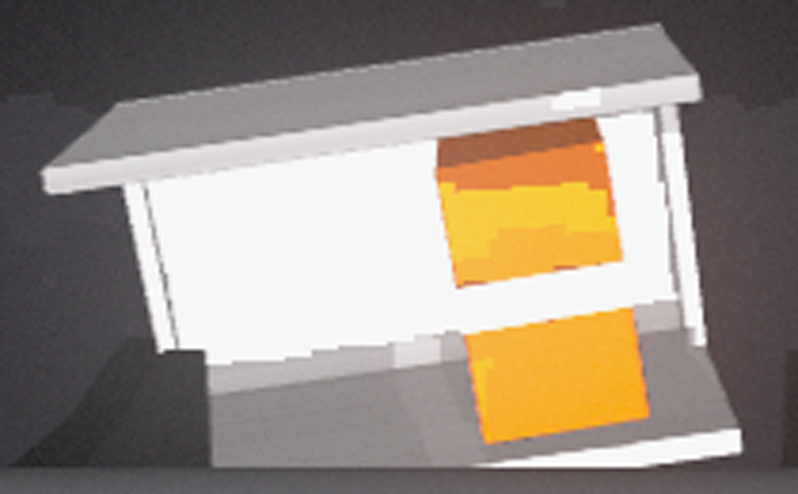

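Crop: the box top has corners (437,168), (603,141), (649,416) and (487,442), and the bay is free of the bottle.

```bash
python3 -c "
from h import *
W=cam('wrist');S=cam('side');s,R=st()
c=lambda x,y:((x+.5)/3.8-.5+190,(y+.5)/3.8-.5+190)
P=np.array([onz(W,c(*u),.074) for u in [(437,168),(603,141),(649,416),(487,442)]]);print(P,P.mean(0))
e=(P[1]-P[0]+P[2]-P[3]);f=P[1]-P[2]+P[0]-P[3];print(np.degrees(np.arctan2(e[1],e[0])),np.degrees(np.arctan2(-f[0],f[1])),'jaw',np.degrees(np.arctan2(R[1,2],R[0,2])))
b=lambda x,y:((x+.5)/4.4-.5+270,(y+.5)/4.4-.5+120)
print(tri((W,c(543,292)),(S,b(166,290))))
"
```

```text
t13.00 pos [ 0.6169 -0.0474  0.2307] x [ 0.015  0.004 -1.   ] jaw [ 0.997 -0.07   0.015] F [0.1 0.1 0.5] w 6.22 q [ 0.71  0.35 -0.85  1.51  0.26  1.38 -0.22]
[[ 0.60649328 -0.05499617  0.074     ]
 [ 0.64080404 -0.05192618  0.074     ]
 [ 0.64723721 -0.11274153  0.074     ]
 [ 0.61223377 -0.11597309  0.074     ]] [ 0.62669208 -0.08390924  0.074     ]
5.194640520411826 5.70800067266158 jaw -4.015122831780873
(array([ 0.62474379, -0.08548701,  0.07115974]), np.float64(0.002162334418585179))
```

```bash
python3 -m handwheel '[{"xyz":[0.4,-1.9,-2],"angular":[-0.1,0.4,4.5]},{"xyz":[0.5,-1.8,-3],"angular":[-0.1,0.4,4.5]},{"xyz":[0,0,-3],"angular":[0,0,0]},{"xyz":[0,0,-2],"angular":[0,0,0]},{"xyz":[0,0,0],"angular":[0,0,0]}]';python3 -m handwheel '[{"xyz":[0,0,0],"angular":[0,0,0]}]';python3 -c "
from h import *
d=get_image('wrist');cv2.imwrite('pics/m_w.png',d['pixels']);s,R=st();print('jaw',np.degrees(np.arctan2(R[1,2],R[0,2])))"
```

```text
time: 13.42
position: [0.6284, -0.0718, 0.135]
tool_rot: [-0.085, 1.557, 0.088]
ft_force: [-1.6, -0.3, -0.5]
grip_width: 0.715
time: 13.5
position: [0.6282, -0.0694, 0.1355]
tool_rot: [-0.086, 1.557, 0.09]
ft_force: [1.3, 0.1, 0.6]
grip_width: 0.711
t13.55 pos [ 0.6281 -0.0692  0.1357] x [ 0.012  0.003 -1.   ] jaw [0.994 0.113 0.012] F [-0.8  0.3  0.3] w 6.22 q [ 0.72  0.45 -0.84  1.6   0.35  1.24 -0.07]
jaw 6.483849243496951
```

View pics/m_w.png

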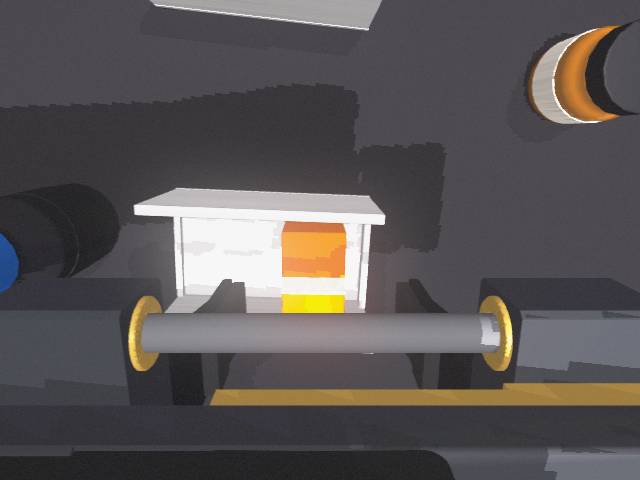

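Wrist view: the box (282–346 px) lies between the fingers and parallel to them. It needs about 15 mm more in −y.

```bash
python3 -m handwheel '[{"xyz":[-0.2,-1.4,-0.5],"angular":[-0.2,0.7,-0.5]},{"xyz":[0,0,-1.5],"angular":[0,0,0]},{"xyz":[0,0,-1.2],"angular":[0,0,0]},{"xyz":[0,0,0],"angular":[0,0,0]},{"xyz":[0,0,0],"angular":[0,0,0]}]';python3 -c "
from h import *
d=get_image('wrist');cv2.imwrite('pics/n_w.png',d['pixels'])
d=get_image('side');cv2.imwrite('pics/n_s.png',cv2.resize(d['pixels'][80:280,220:460],None,fx=3,fy=3))
s,R=st();print('jaw',np.degrees(np.arctan2(R[1,2],R[0,2])))"
```

```text
time: 13.97
position: [0.6292, -0.0826, 0.1069]
tool_rot: [-0.085, 1.562, 0.08]
ft_force: [-0.2, 0.3, -0.4]
grip_width: 0.712
t14.07 pos [ 0.629  -0.0827  0.1071] x [ 0.007 -0.003 -1.   ] jaw [0.994 0.105 0.006] F [-0.3  0.5  0.3] w 6.22 q [ 0.72  0.49 -0.82  1.61  0.38  1.2  -0.07]
jaw 6.04494598515733
```

View pics/n_w.png

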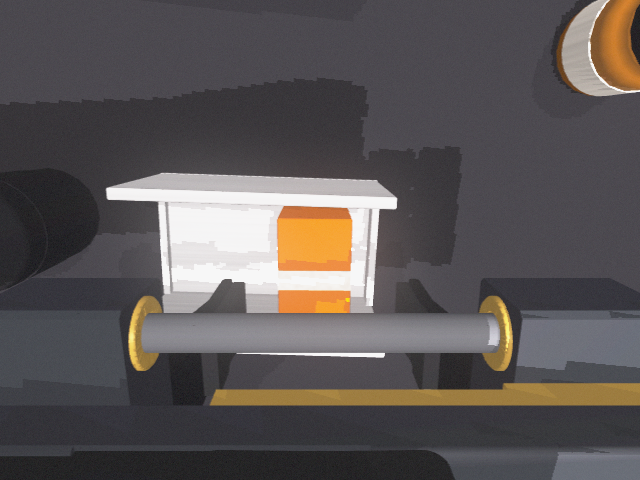

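View pics/n_s.png

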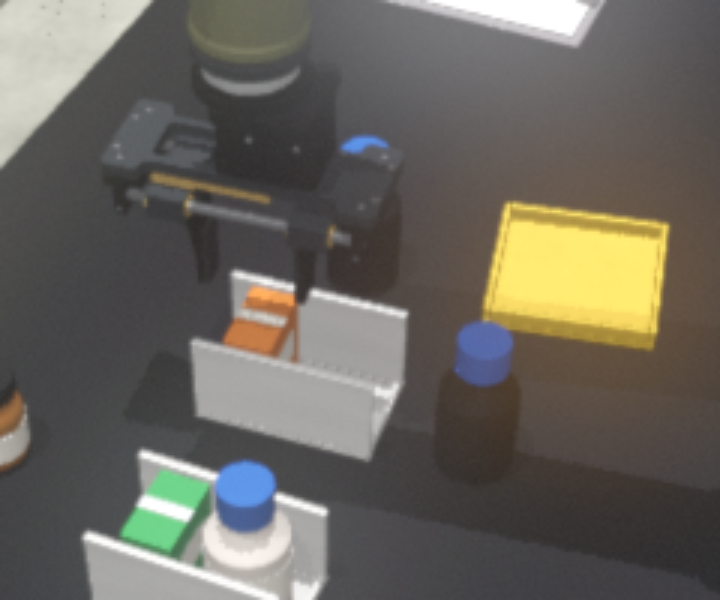

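```bash
python3 -m handwheel '[{"xyz":[-0.3,-0.2,-1],"angular":[0.2,0.4,-0.5]},{"xyz":[0,0,-1.5],"angular":[0,0,0]},{"xyz":[0,0,-1.5],"angular":[0,0,0]},{"xyz":[0,0,-1],"angular":[0,0,0]},{"xyz":[0,0,0],"angular":[0,0,0]}]';python3 -c "
from h import *
s,R=st();print('jaw',np.degrees(np.arctan2(R[1,2],R[0,2])))"
```

```text
time: 14.48
position: [0.6265, -0.0852, 0.0548]
tool_rot: [-0.074, 1.568, 0.074]
ft_force: [-0.3, 0.1, -0.6]
grip_width: 0.713
t14.48 pos [ 0.6265 -0.0852  0.0548] x [ 0.002  0.    -1.   ] jaw [0.996 0.094 0.002] F [-0.3  0.1 -0.6] w 6.2 q [ 0.7   0.54 -0.79  1.66  0.42  1.12 -0.1 ]
jaw 5.419018129015564
```

```bash
python3 -m handwheel '[{"xyz":[0,0,-0.9],"angular":[0,0,0]},{"xyz":[0,0,-0.6],"angular":[0,0,0]},{"xyz":[0,0,0],"angular":[0,0,0]}]'; python3 -m handwheel '[{"xyz":[0,0,0],"angular":[0,0,0]},{"xyz":[0,0,0],"angular":[0,0,0]},{"xyz":[0,0,0],"angular":[0,0,0]},{"xyz":[0,0,0],"angular":[0,0,0]},{"xyz":[0,0,0],"angular":[0,0,0]}]' 2.5 25; python3 -m handwheel '[{"xyz":[0,0,0],"angular":[0,0,0]},{"xyz":[0,0,0],"angular":[0,0,0]},{"xyz":[0,0,0],"angular":[0,0,0]},{"xyz":[0,0,0],"angular":[0,0,0]},{"xyz":[0,0,0],"angular":[0,0,0]}]'
```

```text
time: 14.73
position: [0.6261, -0.0852, 0.0377]
tool_rot: [-0.074, 1.569, 0.075]
ft_force: [-0.1, -0.3, -0.1]
grip_width: 0.718
time: 15.15
position: [0.6272, -0.0849, 0.0389]
tool_rot: [-0.074, 1.567, 0.075]
ft_force: [-1.6, -0.1, 1.1]
grip_width: 0.419
time: 15.57
position: [0.627, -0.0851, 0.0391]
tool_rot: [-0.074, 1.567, 0.074]
ft_force: [-0.0, -0.3, -0.7]
grip_width: 0.41
```

Gripped at 35.7 mm. Lifting.

```bash
python3 -m handwheel '[{"xyz":[0,0,0.5],"angular":[0,0,0]},{"xyz":[0,0,1],"angular":[0,0,0]},{"xyz":[0,0,1.5],"angular":[0,0,0]},{"xyz":[0,0,2],"angular":[0,0,0]},{"xyz":[0,0,2.5],"angular":[0,0,0]}]'; python3 -m handwheel '[{"xyz":[0,0,3],"angular":[0,0,0]},{"xyz":[0,0,3],"angular":[0,0,0]},{"xyz":[0,0,2.5],"angular":[0,0,0]},{"xyz":[0,0,0.5],"angular":[0,0,0]}]';python3 -c "
from h import *
d=get_image('side');cv2.imwrite('pics/o_s.png',cv2.resize(d['pixels'][50:280,200:460],None,fx=2.6,fy=2.6))
s,R=st();print('jaw',np.degrees(np.arctan2(R[1,2],R[0,2])))"
```

```text
time: 15.98
position: [0.6223, -0.0847, 0.1126]
tool_rot: [-0.072, 1.578, 0.077]
ft_force: [-0.4, -0.1, -1.4]
grip_width: 0.413
time: 16.32
position: [0.6234, -0.0836, 0.214]
tool_rot: [-0.074, 1.571, 0.078]
ft_force: [1.1, 0.1, -0.5]
grip_width: 0.411
t16.37 pos [ 0.6234 -0.0834  0.2135] x [-0.002  0.002 -1.   ] jaw [ 0.995  0.097 -0.001] F [ 1.  -0.9 -0.3] w 3.61 q [ 0.75  0.4  -0.85  1.49  0.3   1.39 -0.03]
jaw 5.553008923248224
```

View pics/o_s.png

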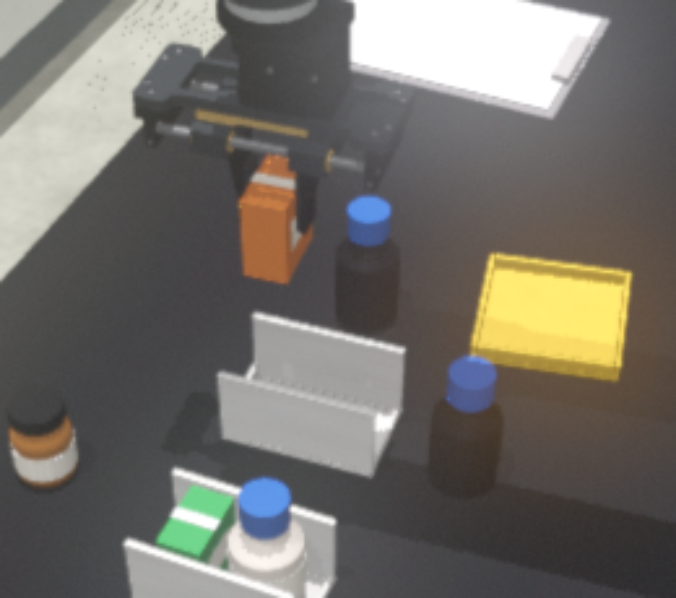

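```bash
python3 -m handwheel '[{"xyz":[-1,-1.2,0.3],"angular":[0,0,0]},{"xyz":[-2,-2.4,0.3],"angular":[0,0,0]},{"xyz":[-2.3,-2.8,0.3],"angular":[0,0,0]},{"xyz":[-2.3,-2.8,0.3],"angular":[0,0,0]},{"xyz":[-2.3,-2.8,0],"angular":[0,0,0]}]'; python3 -c "
from h import *
s,R=st()"
```

```text
time: 16.78
position: [0.5233, -0.194, 0.2226]
tool_rot: [-0.083, 1.569, 0.101]
ft_force: [-0.4, -0.8, -0.8]
grip_width: 0.408
t16.78 pos [ 0.5233 -0.194   0.2226] x [-0.001  0.011 -1.   ] jaw [0.993 0.117 0.   ] F [-0.4 -0.8 -0.8] w 3.55 q [ 1.06  0.21 -0.85  1.66  0.15  1.35  0.31]
```

```bash
python3 -m handwheel '[{"xyz":[-2.3,-2.8,0],"angular":[-0.6,0,0]},{"xyz":[-2,-2.6,0],"angular":[0,0,0]},{"xyz":[-1.2,-1.8,0],"angular":[0,0,0]},{"xyz":[-0.5,-0.8,-0.5],"angular":[0,0,0]},{"xyz":[0,0,0],"angular":[0,0,0]}]';python3 -m handwheel '[{"xyz":[0,0,0],"angular":[0,0,0]}]'; python3 -c "
from h import *
d=get_image('top');cv2.imwrite('pics/p_t.png',d['pixels'])
s,R=st()"
```

```text
time: 17.2
position: [0.4497, -0.2846, 0.211]
tool_rot: [-0.08, 1.582, 0.082]
ft_force: [-0.5, 0.2, -1.7]
grip_width: 0.411
time: 17.28
position: [0.4495, -0.284, 0.21]
tool_rot: [-0.079, 1.582, 0.082]
ft_force: [0.4, 0.2, -0.1]
grip_width: 0.416
t17.33 pos [ 0.4496 -0.2836  0.2098] x [-0.014  0.002 -1.   ] jaw [ 0.995  0.103 -0.013] F [-0.7 -0.4 -1.8] w 3.54 q [ 1.23  0.15 -0.78  1.73  0.11  1.32  0.53]
```

View pics/p_t.png

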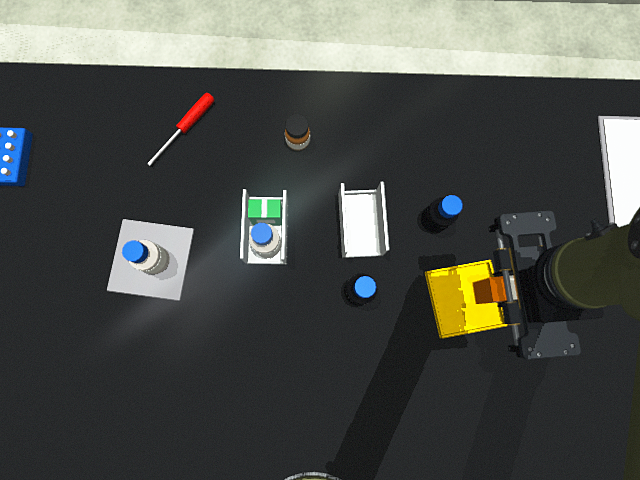

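Top view: bottle upright on the mat at (145,257), box over the tray. Descending.

```bash
python3 -m handwheel '[{"xyz":[-0.4,-1.3,-1.5],"angular":[-0.1,-0.8,0]},{"xyz":[0,0,-3],"angular":[0,0,0]},{"xyz":[0,0,-3],"angular":[0,0,0]},{"xyz":[0,0,-2],"angular":[0,0,0]},{"xyz":[0,0,0],"angular":[0,0,0]}]';python3 -m handwheel '[{"xyz":[0,0,0],"angular":[0,0,0]}]'; python3 -c "
from h import *
s,R=st()"
```

```text
time: 17.75
position: [0.4546, -0.2867, 0.113]
tool_rot: [-0.093, 1.56, 0.096]
ft_force: [-1.1, 0.7, -0.9]
grip_width: 0.411
time: 17.83
position: [0.4557, -0.2844, 0.1127]
tool_rot: [-0.094, 1.56, 0.1]
ft_force: [0.5, 0.6, -1.3]
grip_width: 0.413
t17.83 pos [ 0.4557 -0.2844  0.1127] x [ 0.009  0.004 -1.   ] jaw [0.992 0.124 0.009] F [ 0.5  0.6 -1.3] w 3.59 q [ 1.2   0.24 -0.77  1.85  0.18  1.12  0.5 ]
```

```bash
python3 -m handwheel '[{"xyz":[-1,-1.2,-1],"angular":[-0.2,0.5,0]},{"xyz":[0,0,-1.5],"angular":[0,0,0]},{"xyz":[0,0,-1.2],"angular":[0,0,0]},{"xyz":[0,0,-0.5],"angular":[0,0,0]},{"xyz":[0,0,0],"angular":[0,0,0]}]'; python3 -c "
from h import *
s,R=st()
d=get_image('side');cv2.imwrite('pics/q_s.png',cv2.resize(d['pixels'][60:260,300:500],None,fx=3,fy=3))"
```

```text
time: 18.25
position: [0.4494, -0.2977, 0.073]
tool_rot: [-0.106, 1.564, 0.098]
ft_force: [0.4, 1.2, -0.6]
grip_width: 0.41
t18.25 pos [ 0.4494 -0.2977  0.073 ] x [ 0.005 -0.005 -1.   ] jaw [0.992 0.13  0.004] F [ 0.4  1.2 -0.6] w 3.57 q [ 1.2   0.29 -0.75  1.88  0.23  1.05  0.49]
```

View pics/q_s.png

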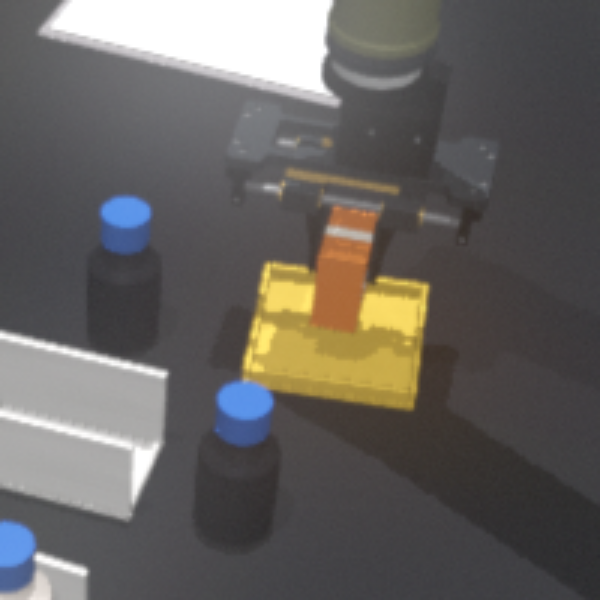

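Box central over the tray, upright. Continuing down.

```bash
python3 -m handwheel '[{"xyz":[-0.3,0,-1],"angular":[0.3,0.3,0]},{"xyz":[0,0,-1],"angular":[0,0,0]},{"xyz":[0,0,-0.6],"angular":[0,0,0]},{"xyz":[0,0,0],"angular":[0,0,0]}]'; python3 -c "
from h import *
s,R=st()"
```

```text
time: 18.63
position: [0.4473, -0.2994, 0.0471]
tool_rot: [-0.103, 1.567, 0.099]
ft_force: [-0.9, 0.2, -0.9]
grip_width: 0.411
t18.63 pos [ 0.4473 -0.2994  0.0471] x [ 0.002 -0.002 -1.   ] jaw [0.992 0.129 0.002] F [-0.9  0.2 -0.9] w 3.58 q [ 1.18  0.33 -0.73  1.9   0.26  1.    0.47]
```

```bash
python3 -m handwheel '[{"xyz":[0,0,-0.6],"angular":[0.1,0.1,0]},{"xyz":[0,0,0],"angular":[0,0,0]}]'; python3 -m handwheel '[{"xyz":[0,0,-0.3],"angular":[0,0,0]}]';python3 -m handwheel '[{"xyz":[0,0,-0.3],"angular":[0,0,0]}]'
```

```text
time: 18.8
position: [0.4474, -0.2995, 0.0403]
tool_rot: [-0.102, 1.568, 0.101]
ft_force: [0.3, -0.4, -1.1]
grip_width: 0.419
time: 18.88
position: [0.4478, -0.2999, 0.0392]
tool_rot: [-0.103, 1.569, 0.1]
ft_force: [-9.3, 4.4, 36.9]
grip_width: 0.413
time: 18.97
position: [0.4479, -0.3, 0.0392]
tool_rot: [-0.103, 1.571, 0.1]
ft_force: [-11.2, 7.0, 32.4]
grip_width: 0.409
```

```bash
python3 -m handwheel '[{"xyz":[0,0,0.05],"angular":[0,0,0]}]'; python3 -m handwheel '[{"xyz":[0,0,0],"angular":[0,0,0]},{"xyz":[0,0,0],"angular":[0,0,0]}]'
```

```text
time: 19.05
position: [0.4483, -0.3002, 0.0409]
tool_rot: [-0.104, 1.571, 0.099]
ft_force: [0.4, -0.6, -1.7]
grip_width: 0.408
time: 19.22
position: [0.4494, -0.3005, 0.042]
tool_rot: [-0.106, 1.57, 0.098]
ft_force: [0.3, 0.5, -2.1]
grip_width: 0.41
```

It has rebounded about 2 mm, so I'll lower again softly before opening.

```bash
python3 -m handwheel '[{"xyz":[-0.1,0,-0.25],"angular":[0,0,0]}]'; python3 -m handwheel '[{"xyz":[0,0,-0.1],"angular":[0,0,0]}]'; python3 -m handwheel '[{"xyz":[0,0,-0.1],"angular":[0,0,0]}]'
```

```text
time: 19.3
position: [0.449, -0.3007, 0.0398]
tool_rot: [-0.107, 1.568, 0.098]
ft_force: [0.1, -0.1, -1.1]
grip_width: 0.41
time: 19.38
position: [0.4489, -0.3009, 0.0392]
tool_rot: [-0.107, 1.569, 0.097]
ft_force: [-4.4, 2.1, 13.2]
grip_width: 0.411
time: 19.47
position: [0.4489, -0.3009, 0.0392]
tool_rot: [-0.106, 1.57, 0.097]
ft_force: [-3.7, 2.5, 14.8]
grip_width: 0.418
```

```bash
python3 -c "
from h import *
s,R=st()"
```

```text
t19.47 pos [ 0.4489 -0.3009  0.0392] x [-0.001 -0.006 -1.   ] jaw [ 0.992  0.129 -0.002] F [-3.7  2.5 14.8] w 3.64 q [ 1.17  0.34 -0.73  1.9   0.28  0.99  0.45]
```

Seated with about 14 N and no tilt. Releasing now, opening only to 6.2 cm.

```bash
python3 -m handwheel '[{"xyz":[0,0,0],"angular":[0,0,0]},{"xyz":[0,0,0],"angular":[0,0,0]},{"xyz":[0,0,0],"angular":[0,0,0]},{"xyz":[0,0,0],"angular":[0,0,0]},{"xyz":[0,0,0],"angular":[0,0,0]}]' 6.5;python3 -m handwheel '[{"xyz":[0,0,0],"angular":[0,0,0]},{"xyz":[0,0,0],"angular":[0,0,0]},{"xyz":[0,0,0],"angular":[0,0,0]}]'; python3 -c "
from h import *
s,R=st()
d=get_image('wrist');cv2.imwrite('pics/r_w.png',d['pixels'])
d=get_image('side');cv2.imwrite('pics/r_s.png',cv2.resize(d['pixels'][60:260,300:500],None,fx=3,fy=3))"
```

```text
time: 19.88
position: [0.4485, -0.3009, 0.0383]
tool_rot: [-0.106, 1.57, 0.097]
ft_force: [-0.5, -0.1, -0.2]
grip_width: 0.692
time: 20.13
position: [0.4481, -0.3007, 0.0377]
tool_rot: [-0.105, 1.57, 0.098]
ft_force: [-0.9, 0.4, 0.9]
grip_width: 0.744
t20.13 pos [ 0.4481 -0.3007  0.0377] x [-0.002 -0.005 -1.   ] jaw [ 0.992  0.129 -0.002] F [-0.9  0.4  0.9] w 6.47 q [ 1.17  0.35 -0.73  1.9   0.28  0.99  0.45]
```

View pics/r_w.png

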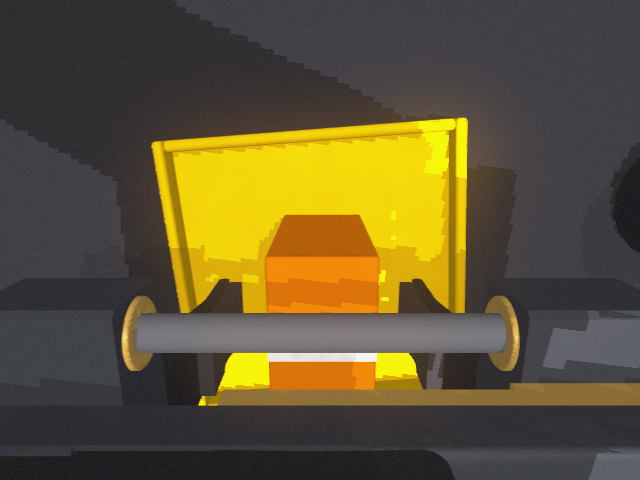

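View pics/r_s.png

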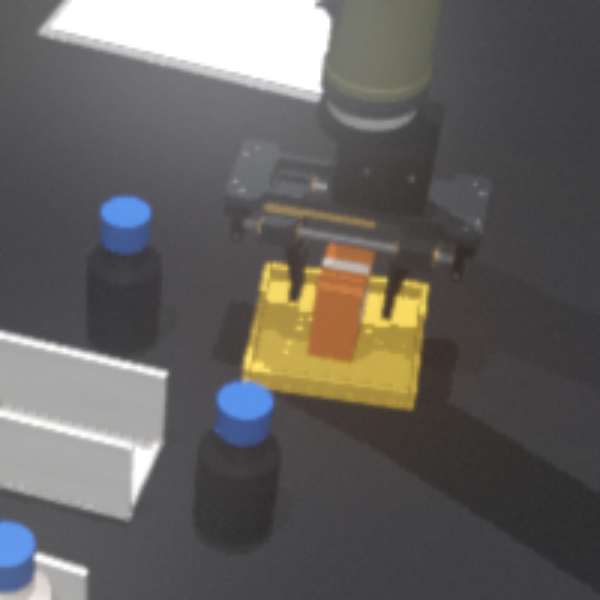

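The box stands upright inside the tray, fingers clear on both sides. Retreating straight up, then away.

```bash
python3 -m handwheel '[{"xyz":[0,0,0.8],"angular":[0,0,0]},{"xyz":[0,0,1.5],"angular":[0,0,0]},{"xyz":[0,0,2],"angular":[0,0,0]},{"xyz":[0,0,2.5],"angular":[0,0,0]},{"xyz":[0,0,3],"angular":[0,0,0]}]';python3 -m handwheel '[{"xyz":[0,0,3],"angular":[0,0,0]},{"xyz":[0,0,2.5],"angular":[0,0,0]},{"xyz":[-0.5,-2,0],"angular":[0,0,0]},{"xyz":[-0.7,-3,0],"angular":[0,0,0]},{"xyz":[-0.7,-3,0],"angular":[0,0,0]}]';python3 -m handwheel '[{"xyz":[-0.7,-3,0],"angular":[0,0,0]},{"xyz":[-0.7,-3,0],"angular":[0,0,0]},{"xyz":[-0.3,-1.5,0],"angular":[0,0,0]},{"xyz":[0,0,0],"angular":[0,0,0]},{"xyz":[0,0,0],"angular":[0,0,0]}]'; python3 -c "
from h import *
s,R=st()
d=get_image('side');cv2.imwrite('pics/s_s.png',d['pixels'])
d=get_image('top');cv2.imwrite('pics/s_t.png',d['pixels'])"
```

```text
time: 20.65
position: [0.4434, -0.2971, 0.1342]
tool_rot: [-0.098, 1.579, 0.107]
ft_force: [-0.5, -1.1, 0.2]
grip_width: 0.747
time: 21.07
position: [0.4321, -0.3722, 0.2052]
tool_rot: [-0.12, 1.567, 0.11]
ft_force: [0.2, -0.7, -0.2]
grip_width: 0.747
time: 21.48
position: [0.4117, -0.4563, 0.2089]
tool_rot: [-0.118, 1.565, 0.101]
ft_force: [0.7, 0.1, 0.2]
grip_width: 0.742
t21.48 pos [ 0.4117 -0.4563  0.2089] x [ 0.004 -0.011 -1.   ] jaw [0.99  0.139 0.002] F [0.7 0.1 0.2] w 6.46 q [ 1.35  0.31 -0.68  1.55  0.21  1.34  0.78]
```

View pics/s_s.png

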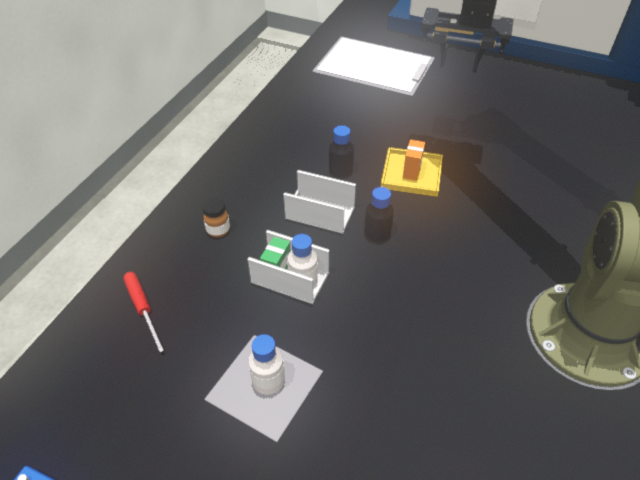

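View pics/s_t.png

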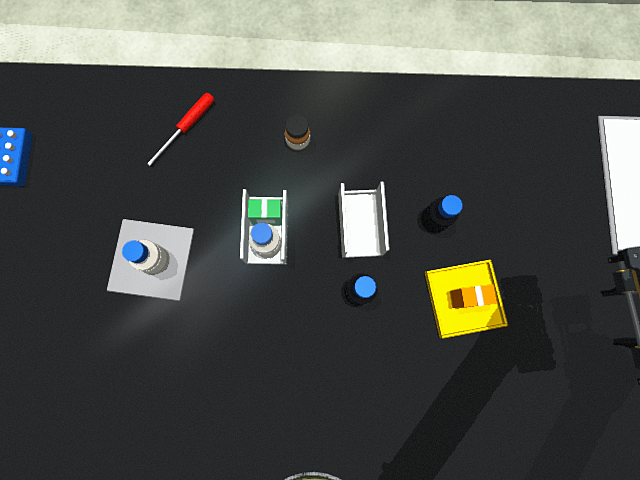

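Both views: the bottle is upright on the mat (side 266,365), the box is upright inside the tray (side 413,160; top 472,297), and the gripper is clear of both. Handing in.

```bash
python3 -c "
from h import *
T=cam('top');S=cam('side')
print('cap',tri((T,(133.5,250)),(S,(264,345))))
print(close_job())"
```

```text
cap (array([0.50870641, 0.33038665, 0.1173582 ]), np.float64(0.0016450374986548592))
the job is handed in; nothing more can be done
None
```

I gripped the white bottle in the orange-box bay by its cap, lifted it out and stood it upright on the mat. I then took the orange box out and stood it upright in the yellow tray. Both are released and the arm is clear. The job took about 21.6 s of the 69 s allowed.

**Last checks:**
- **Bottle:** the top and side views show it upright and well inside the mat. Its cap top measures at (0.509, 0.330, 0.117). That is about 5 mm below the expected 0.122, which I put down to rough pixel readings.
- **Box:** it stands upright inside the tray walls in both views.
- **Rest of the scene:** the twin bottle, green box and black look-alikes look unmoved.

**What disagreed or went less smoothly:**
- The bottle touched down about 5 mm lower at the tool than when I gripped it, so it may have slipped slightly in the grip.
- My first small steps down did not reach the mat. The arm crept sideways, so I raised it and lowered it again.
- Contact at set-down reached about 34 N for the bottle and 37 N for the box, higher than I intended. I eased off before letting go of the bottle. The box rebounded about 2 mm, so I lowered it again and opened at about 15 N.

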